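# Lay the empty gilt frame on its back against the stop

## Robot

A 6-joint arm with a two-finger parallel gripper is mounted at the origin on the work surface. World frame = base frame: x ahead of the robot, y to its left, z up, the work surface at z = 0. Lengths are in m, angles in rad, forces in N, time in s.
With the tool pointing down it reaches from about 0.3 to 0.75 m from the base axis. Payload 8.5 kg.
Tool frame: the origin (TCP) lies midway between the tips of the shut fingers; the grasp point (between the pads) lies r.tcp_to_grasp behind it (r.tcp_to_grasp is the distance from the TCP to the grasp point, in m); z points along the fingers, y is the line along which they close (so a half turn about z gives the same grasp; the last joint's range is limited). The gripper opens to 85 mm and grips with 20 to 120 N. Pads are 22 mm wide; open, the fingers measure 114 mm over their backs; the gripper's body (76 mm by 85 mm) begins 54 mm behind the grasp point. The pads swing forward as they close: fully open they stand 13 mm farther back than shut.
Start: joints at [-1.354, 0.381, 1.297, -0, 1.464, -0.215], TCP at [0.23, -0.5, 0.231] pointing down, gripper open.
Joint ranges: [-3.11, 3.11], [-0.89, 2.33], [0.22, 2.48], [-1.42, 4.56], [0.17, 2.85], [-2.88, 2.88]. Speed limits (rad/s): [2.39, 2.39, 3.14, 3.14, 3.14, 3.14].

## Interface

Orientations are given as a unit quaternion [x, y, z, w].
In Python, from cell import r gives the robot as it stands. Calls block until the motion is done:
- r.move_ptp(position, orientation): joint-space move of the TCP to a pose.
- r.line_to(position, rotation=None, speed=0.15): straight line of the TCP; rotation=None keeps the orientation; speed is the mean speed in m/s.
- r.goto_joints(angles): joint-space move.
- r.release() and r.close_gripper(squeeze=None): open the fingers fully, or close them until they stop; squeeze is the grip in N (None keeps the last).
- r.wait(seconds).
- r.inverse_kinematics(position, orientation): joint angles nearest the present ones, or None.
- r.snapshot(name): name is "scene" or "top" or "wrist"; returns a dict with "color" (480x640x3 uint8, blue, green, red), "K" (3x3 intrinsics, pixels), "cam_to_world" (4x4, takes a point from camera to world coordinates); the wrist camera has in their place "tool_from_camera" (4x4, takes a point from camera to tool coordinates, whose origin is the TCP and whose axes are the flange's). Camera axes: x right, y down, z forward; pixel columns grow to the right and rows downward; lengths in m; the calibration is good to about 2 mm. A picture is of the moment at which its call begins: read the wrist's pose just before it. There is no depth.
A pose or a line that the arm cannot do raises r.Unreachable and nothing moves.
- r.close_job(): hands the job in; it is judged then, once.
Readings, each from a call of its own:
- r.current_time(): time.
- r.current_q(): joint angles.
- r.current_dq(): joint speeds.
- r.current_tau(): joint torques, N m.
- r.current_tcp_pos(): TCP position.
- r.current_tcp_rot(): TCP orientation.
- r.current_force(): force on the tool from outside, world axes, zero at the start.
- r.current_ft_torque(): the same for the moment, N m.
- r.current_opening(): finger opening in m.
- r.current_finger_force(): force on a finger pad.
Only numpy, scipy, OpenCV 4.12 (cv2) and the standard library are available. Lean on these libraries where they do the work, as an engineer would, in place of code of your own. Each camera call takes 0.05 s, during which the arm holds its last target. There are 200 camera calls.

## Task

Tip the empty gilt picture frame over backwards, away from the wooden stop strip, and ease it down gently with your fingers so that it comes to lie flat on its back on the felt board; then push it until its bottom edge lies square against the stop. Only push and steady it with the fingers: do not pinch it or lift it off the board, never let it drop or slam, and leave the other things where they are.

Things in the scene. Friction and masses are not known exactly. Their poses are not given: they have to be found in the camera images.
- board: Fixed laying board, 270 (x) by 300 (y) mm, 15 mm thick, wood with dark green felt top, turned up to 0.8 rad either way. Origin: centre of its underside, z up. Its +x is the way the frame is to be tipped. Near its -x edge is a fixed pale wooden stop strip, 14 mm thick, 220 mm long along y, 14 mm high above the felt
- stop (a point): Middle of the stop strip's working face (which looks along the board's +x), at felt height; same axes as the board. When the leaning frame is held only by a finger at its upper edge, its foot may slide on the felt towards the stop, which then braces it
- frame: Empty gilt frame, open window, 0.26 to 0.48 kg, loose, upright on the felt 4 to 22 mm clear of the stop. 130 mm wide (y), 180 tall (z), 20 deep (x); rails 22 mm wide, window 86 x 136. Origin: centre of its underside. x points out of its plain back, about along board +x; the ornamented front faces the stop. Laid right: x down, z along board +x, origin 10 mm above the felt at the stop's face
- frame_heel (a point): Middle of the frame's back lower edge, on which it turns (10 mm along x from the frame's origin); same axes as the frame. Tilted back more than about 0.11 rad the frame falls by itself, so a finger must already be on the falling side to ease it down
- frame_top (a point): Centre of the frame's top rail (22 mm tall, 20 mm deep), 169 mm above the frame's origin along its z; same axes as the frame
- brass_pot: Bystander: brass pot, 38 mm across, 58 mm tall, loose on the board's +y margin. Origin: centre of its underside
- marble: Bystander: marble piece 50 x 32 x 22 mm, loose on the board's -y margin. Origin: centre of its underside
- varnish: Bystander: amber bottle, 54 mm across, 130 mm tall, loose on the table. Origin: centre of its underside
- bowl: Bystander: blue bowl, 110 mm across, 50 mm tall, loose on the table. Origin: centre of its underside
- hammer: Bystander: small hammer, 180 mm long, lying on the table
- brush_cup: Bystander: terracotta cup, 66 mm across, 85 mm tall, with brushes up to 175 mm high, loose on the table. Origin: centre of its underside
- jasper: Bystander: red stone block 60 x 50 x 30 mm, loose on the table. Origin: centre of its underside
There are look-alikes about, which are no part of the job. What is meant by the frame is not blue, pink or purple, and is the smaller of those in its own colour.

How it is judged:
At the end, for the whole second after the job is handed in: The frame lies flat on its back on the felt (its x within 0.08 rad of straight down, origin less than 14 mm above the felt), the middle of its bottom edge within 6 mm of the stop's face and within 45 mm of the stop's middle, square to the stop within 0.06 rad, at rest (angle between frame's own x axis and vertical above 3.06 rad and x of frame in the frame of stop between -0.003 and 0.006 m and y of frame in the frame of stop between -0.045 and 0.045 m and z of frame in the frame of stop below 0.014 m and angle between the z axis of frame and the x axis of board, either way round below 0.06 rad and linear speed of frame below 0.01 m/s); the robot touches nothing.
It fails at once if the frame drops or slams: it turns faster than 4.5 rad/s (a free fall of its top edge through about 23 mm) (angular speed of frame above 4.5 rad/s).
It fails at once if the frame is lifted: its back lower edge rises more than 15 mm off the felt (z of frame_heel in the frame of stop above 0.015 m).
It fails at once if the frame is pinched or pressed hard: the fingers bear on it with more than 35 N (contact force between the fingers and frame above 35 N).
It fails at once if a bystander is moved more than 20 mm (distance of any of brass_pot, marble, varnish, bowl, hammer, brush_cup, jasper from where it was at the start of the episode above 0.02 m).
It also fails if it takes over 54 s, if anything falls off the work surface, if the arm or the gripper's body presses on something with over 40 N, if the wrist force passes 120 N, or if a joint passes its speed limit or range.

## Working session

There is one attempt and no reset: what is moved stays moved. The work goes in short steps, each a Python script; the robot and the scene stay as the last script left them, time stands still between calls to the robot, and variables do not carry over. Pictures are saved under pics/ and viewed, at most 10 in all, crops included, and the job is handed in when it is done.

```bash
ls; mkdir -p pics
python3 - <<'E'
from cell import r
import cv2,numpy as np
for n in("scene","top"):
    s=r.snapshot(n); cv2.imwrite(f"pics/{n}0.png",s["color"]); np.savez(f"{n}0.npz",K=s["K"],T=s["cam_to_world"]); print(n,s["K"].round(1).tolist(),s["cam_to_world"].round(3).tolist())
print(r.tcp_to_grasp,r.current_time(),r.current_tcp_rot(),r.current_opening())
E
```

```text
pics
scene [[477.4, 0.0, 316.7], [0.0, 477.4, 233.9], [0.0, 0.0, 1.0]] [[-0.318, 0.578, -0.752, 1.309], [0.948, 0.198, -0.249, 0.215], [0.005, -0.792, -0.611, 0.797], [0.0, 0.0, 0.0, 1.0]]
top [[564.5, 0.0, 313.6], [0.0, 564.5, 241.8], [0.0, 0.0, 1.0]] [[-0.02, -0.986, 0.165, 0.222], [-1.0, 0.02, 0.002, -0.074], [-0.005, -0.165, -0.986, 1.708], [0.0, 0.0, 0.0, 1.0]]
0.0187 0.1 [ 9.76787415e-01  2.14210034e-01  4.64457863e-06 -6.38307389e-04] 0.08550432827592676
```

View pics/scene0.png

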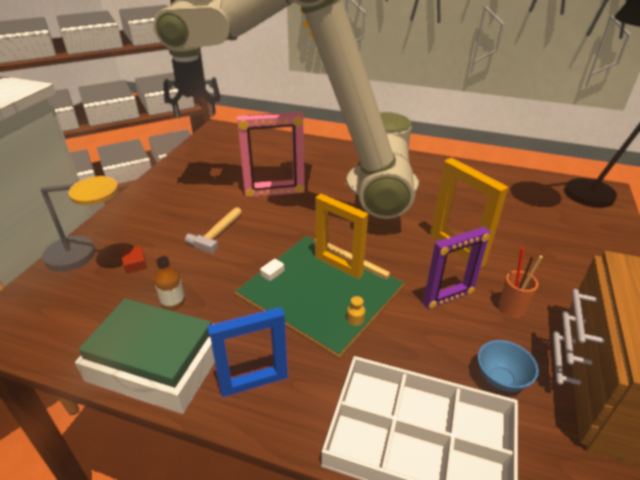

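View pics/top0.png

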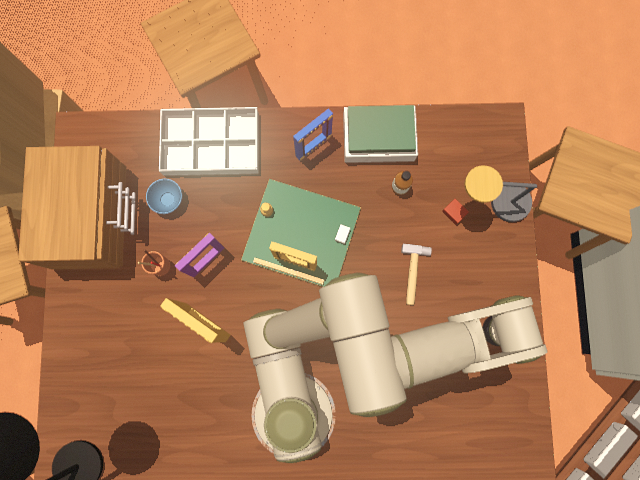

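Candidates: the gilt frame on the board (scene (340,237), top (293,257)) and a larger gilt frame on the table (scene (470,205), top (195,320)). The pink (272,155), purple (457,268) and blue (250,350) ones are excluded by colour. I choose the one on the board, and will measure it and check it in a crop.

```bash
cat > h.py <<'E'
import cv2,numpy as np
def load(n):
    d=np.load(n+"0.npz"); return cv2.imread(f"pics/{n}0.png"),d["K"],d["T"]
def cast(K,T,uv,z):
    uv=np.atleast_2d(np.array(uv,float)); d=np.c_[uv,np.ones(len(uv))]@np.linalg.inv(K).T@T[:3,:3].T
    o=T[:3,3]; return o+d*((z-o[2])/d[:,2])[:,None]
def proj(K,T,p):
    q=(np.atleast_2d(p)-T[:3,3])@T[:3,:3]; q=q@K.T; return q[:,:2]/q[:,2:]
def comp(m,uv):
    n,l=cv2.connectedComponents(m); return (l==l[uv[1],uv[0]]).astype(np.uint8)
E
python3 - <<'E'
from h import *
t,K,T=load("top"); s,Ks,Ts=load("scene")
hs=cv2.cvtColor(t,cv2.COLOR_BGR2HSV); g=cv2.inRange(hs,(50,60,30),(90,255,255)); c=comp(g,(290,220))
pts=cv2.findContours(c,0,1)[0][0]; pts=pts[:,0]
P=cast(K,T,pts,.015)[:,:2]; print("felt rect",cv2.minAreaRect((P*1000).astype(np.float32)))
hS=cv2.cvtColor(s,cv2.COLOR_BGR2HSV); g=comp(cv2.inRange(hS,(50,60,30),(90,255,255)),(290,290))
P=cast(Ks,Ts,cv2.findContours(g,0,1)[0][0][:,0],.015)[:,:2]; print("scene felt",cv2.minAreaRect((P*1000).astype(np.float32)))
for uv in [(250,262),(293,248),(290,270),(195,320)]: print(uv,hs[uv[1],uv[0]])
a=cv2.resize(t[170:295,230:370],None,fx=4,fy=4,interpolation=cv2.INTER_CUBIC)[:500,:560]
b=cv2.resize(s[185:365,230:410],None,fx=3,fy=3,interpolation=cv2.INTER_CUBIC)
cv2.imwrite("pics/ct.png",a);cv2.imwrite("pics/cs.png",b)
E
```

```text
felt rect ((562.8862915039062, -85.2965087890625), (2092.416015625, 1490.0872802734375), 88.68944549560547)
scene felt ((536.5368041992188, -32.062835693359375), (291.0502624511719, 261.6888122558594), 71.14482879638672)
(250, 262) [ 45  60 167]
(293, 248) [ 22 110 234]
(290, 270) [ 23  84 255]
(195, 320) [ 23 121 255]
```

View pics/ct.png

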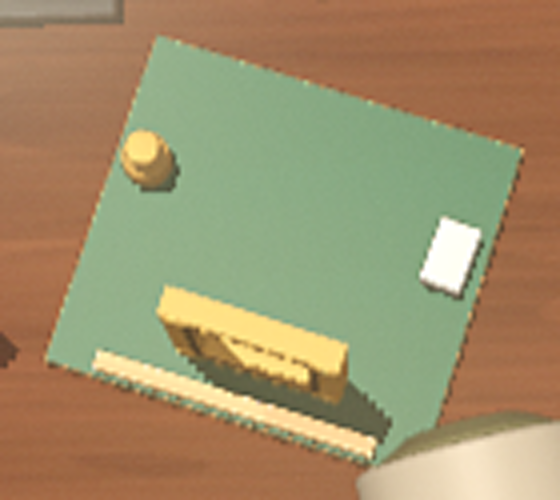

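View pics/cs.png

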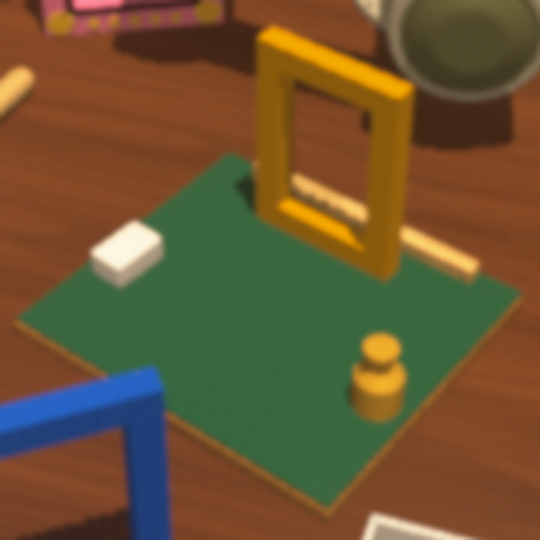

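The top crop shows the stop's working edge from about (98,351) to (378,439), and the frame's top rail back edge from (167,287) to (349,344). The scene crop shows the heel corners at about (257,216) and (388,279). The object is gilt, stands on the felt and is next to the stop, so it's the right one.

Run:
```python
from h import *
t,K,T=load("top"); s,Ks,Ts=load("scene")
ct=lambda p:np.array(p)/4.+[230,170]-.4
cs=lambda p:np.array(p)/3.+[230,185]-.3
def seg(n,P):
    d=P[1]-P[0]; print(n,"mid",P.mean(0).round(4),"len",np.linalg.norm(d).round(4),"yaw of x",np.arctan2(-d[0],d[1]).round(4) if d[1]>0 else np.arctan2(d[0],-d[1]).round(4))
c=cast(K,T,ct([(160,37),(523,150),(45,360)]),.015)
seg("board +x edge",c[:2]); print("left edge len",np.linalg.norm(c[2]-c[0]),np.arctan2(*(c[0]-c[2])[1::-1]))
seg("stop edge",cast(K,T,ct([(98,351),(378,439)]),.029))
seg("frame top back",cast(K,T,ct([(167,287),(349,344)]),.195))
seg("heel scene",cast(Ks,Ts,cs([(257,216),(388,279)]),.015))
seg("top back scene",cast(Ks,Ts,cs([(258,43),(412,98)]),.195))
print("pot",cast(K,T,ct([(146,147)]),.073),"marble",cast(K,T,ct([(455,250)]),.037))
cc=cast(Ks,Ts,cs([(15,322),(328,514),(522,294)]),.015);seg("board sc",cc[:2]);print(np.linalg.norm(cc[2]-cc[1]))
```

```text
board +x edge mid [ 0.6582 -0.0773  0.015 ] len 0.294 yaw of x -0.3307
left edge len 0.26590250837105595 -0.3401247305109521
stop edge mid [0.4242 0.0045 0.029 ] len 0.2202 yaw of x -0.3256
frame top back mid [ 0.4581 -0.0177  0.195 ] len 0.1297 yaw of x -0.3266
heel scene mid [ 0.4568 -0.0148  0.015 ] len 0.1301 yaw of x -0.3101
top back scene mid [ 0.4612 -0.0097  0.195 ] len 0.1318 yaw of x -0.2443
pot [[0.60526137 0.06804206 0.073     ]] marble [[ 0.52948966 -0.16084743  0.037     ]]
board sc mid [ 0.6651 -0.073   0.015 ] len 0.2964 yaw of x -0.3339
0.26818247547942076
```

```bash
cat > g.py <<'E'
import numpy as np
from scipy.spatial.transform import Rotation as R
yaw=-.328; u=np.array([np.cos(yaw),np.sin(yaw),0]); v=np.array([-np.sin(yaw),np.cos(yaw),0]); Z=np.array([0,0,1.])
S=np.array([.4242,.0045,.015])           # stop point
def W(x,y,z): return S+x*u+y*v+z*Z
def hand(E,alpha,phi,s,sig=1,flip=1):
    """TCP pose with finger B (falling side) touching board-frame point E, s behind its tip."""
    P=R.from_rotvec(phi*v)
    zt=P.apply(-Z); b=np.sin(alpha)*u+sig*np.cos(alpha)*v; yt=P.apply(flip*b); xt=np.cross(yt,zt)
    p=.0425*np.sin(alpha)-.011*np.cos(alpha)
    tcp=W(*E)-p*P.apply(u)-sig*.0425*np.cos(alpha)*v+(.013+s)*zt
    return tcp,R.from_matrix(np.c_[xt,yt,zt]).as_quat()
A0=np.radians(50); XH=.0386; YF=-.0086
def path(n=9):
    out=[]
    for th in np.linspace(.31,1.53,n):
        br=.02*np.cos(th) if th<.775 else .014/np.tan(th)
        k=np.clip((th-.31)/.7,0,1); xh=(1-k)*XH+k*br
        al=np.interp(th,[.35,.8],[A0,np.pi/2]); ph=np.interp(th,[.31,1.5],[0,.45]); s=np.interp(th,[.31,1.5],[.016,.006])
        out.append((th,(xh+.18*np.sin(th),yB,.18*np.cos(th)),al,ph,s))
    return out
yB=YF+.006
E
python3 - <<'E'
import g; from g import *; from cell import r
for sig in(1,-1):
  for flip in(1,-1):
    g.yB=YF+sig*.006
    L=[hand((XH-.01+.0255,g.yB,.30),A0,0,.016,sig,flip)]+[hand(E,a,p,s,sig,flip) for _,E,a,p,s in path()]
    print(sig,flip)
    for i in (0,1,5,9):
        q=r.inverse_kinematics(*L[i]); print(L[i][0].round(3),None if q is None else np.round(q,2))
E
```

```text
1 1
[ 0.442 -0.033  0.286] [-0.34  0.15  1.46 -0.    1.53 -0.71]
[ 0.479 -0.046  0.157] [-0.34  0.33  1.6  -0.    1.2  -0.71]
[ 0.528 -0.034  0.111] [-0.29  0.56  1.38  0.01  1.43  0.03]
[ 0.55  -0.041  0.024] [-0.3   0.8   1.24  0.01  1.55  0.03]
1 -1
[ 0.442 -0.033  0.286] [-0.34  0.15  1.46 -0.    1.53  2.43]
[ 0.479 -0.046  0.157] [-0.34  0.33  1.6  -0.    1.2   2.43]
[ 0.528 -0.034  0.111] None
[ 0.55  -0.041  0.024] None
-1 1
[0.455 0.007 0.286] [-0.24  0.17  1.43 -0.    1.53  0.78]
[ 0.493 -0.005  0.157] [-0.25  0.35  1.57 -0.    1.21  0.77]
[ 0.524 -0.045  0.111] [-0.31  0.56  1.39  0.    1.42  0.01]
[ 0.546 -0.052  0.024] [-0.31  0.79  1.25  0.01  1.55  0.01]
-1 -1
[0.455 0.007 0.286] [-0.24  0.17  1.43 -0.    1.53 -2.36]
[ 0.493 -0.005  0.157] [-0.25  0.35  1.57 -0.    1.21 -2.37]
[ 0.524 -0.045  0.111] None
[ 0.546 -0.052  0.024] None
```

Run:
```python
from g import *; from cell import r; import cv2
p,q=r.current_tcp_pos(),r.current_tcp_rot()
r.line_to([p[0],p[1],.38],speed=.25)
X=XH-.01
t,o=hand((X+.0255,yB,.27),A0,0,.016); r.move_ptp(t+[0,0,.08],o)
t2,_=hand((X+.0255,yB,.20),A0,0,-.008); r.line_to(t2,speed=.2)
print(r.current_time(),r.current_force())
for n in("scene","top"):
    s=r.snapshot(n); cv2.imwrite(f"pics/{n}1.png",s["color"])
a=cv2.imread("pics/scene1.png")[130:310,230:410]; b=cv2.imread("pics/top1.png")[190:310,230:350]
cv2.imwrite("pics/c1.png",np.hstack([cv2.resize(x,(400,400),interpolation=2) for x in(a,b)]))
```

```text
3.4917 [ 0.62882269 -0.58229464 -0.37625512]
```

View pics/c1.png

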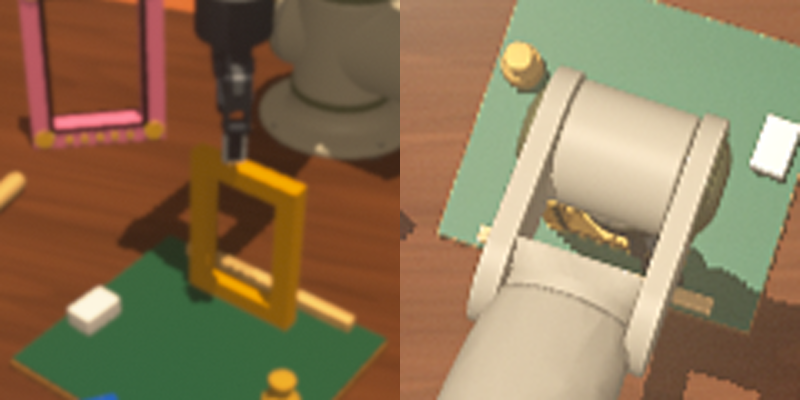

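Run:
```python
from g import *; from h import *; from cell import r
s,K,T=load("scene"); p=r.current_tcp_pos(); M=R.from_quat(r.current_tcp_rot()).as_matrix()
for y in(.0425,.057,-.0425): print(y,((proj(K,T,p+M@np.array([0,y,-.013]))-[230,130])*400/180).round(0), (p+M@np.array([0,y,-.013])).round(4), r.current_opening())
print(((proj(K,T,[W(XH,YF+k,.18) for k in(-.065,0,.065)])-[230,130])*400/180).round(0))
```

```text
0.0425 [[233. 158.]] [ 0.4819 -0.018   0.2242] 0.08569561222848832
0.057 [[234. 167.]] [ 0.4954 -0.0128  0.2242] 0.08569561222848832
-0.0425 [[227. 113.]] [ 0.4026 -0.0487  0.224 ] 0.08569561222848832
[[189. 149.]
 [241. 170.]
 [295. 193.]]
```

The left crop shows the fingertip at (235,160), where I predicted (233,158), so the geometry holds. Next I lower the fingers astride the rail and tip it.

Run:
```python
from g import *; from cell import r; import cv2
X=XH-.01
F0=r.current_force()
t,o=hand((X+.0255,yB,.18),A0,0,.016); r.line_to(t,speed=.08); print("down",r.current_force()-F0)
for dx in np.arange(.006,.0421,.006):
    r.line_to(t+dx*u,speed=.04); print(round(dx,3),((r.current_force()-F0)@np.c_[u,v,Z]).round(2))
print(r.current_time())
a=r.snapshot("scene")["color"][150:330,230:410]; r.wait(.2); b=r.snapshot("top")["color"][190:310,230:350]
cv2.imwrite("pics/c2.png",np.hstack([cv2.resize(x,(400,400),interpolation=2) for x in(a,b)]))
```

```text
down [-0.65443525 -0.13631362  0.86854949]
0.006 [-0.01 -1.13  0.68]
0.012 [-0.32 -1.3   0.86]
0.018 [-0.72  0.3   0.33]
0.024 [-1.29 -1.1   0.08]
0.03 [ 0.58 -0.24  0.85]
0.036 [0.12 0.27 1.05]
0.042 [ 0.47 -0.75 -0.04]
6.3917
```

View pics/c2.png

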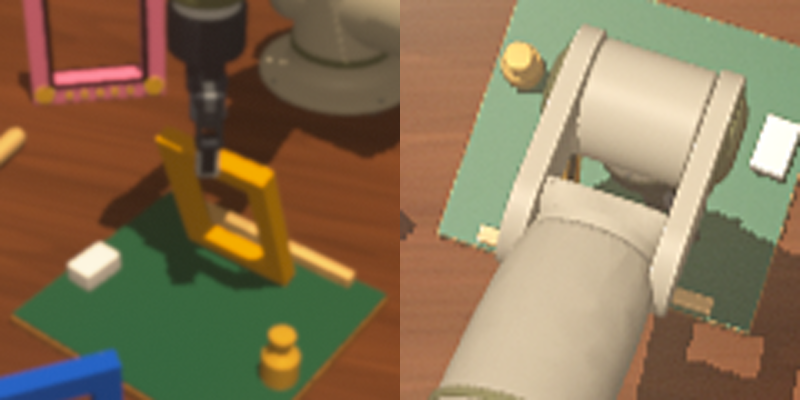

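The frame has tipped back and now leans on the outer finger at about (208,165) in the left crop. Next I ease it down.

Run:
```python
from g import *; from cell import r; import cv2
for th,E,a,p,s in path(13):
    if th>1.4: break
    r.line_to(*hand(E,a,p,s),speed=.04); f=r.current_force()@np.c_[u,v,Z]
    print(round(th,2),f.round(1),round(r.current_time(),1))
    if np.linalg.norm(f)>14: print("stop");break
a=r.snapshot("scene")["color"][170:320,240:390]; b=r.snapshot("top")["color"][190:310,230:350]
cv2.imwrite("pics/c3.png",np.hstack([cv2.resize(x,(400,400),interpolation=2) for x in(a,b)]))
```

```text
0.31 [-0.   0.  -0.9] 7.1
0.41 [ 0.1 -0.2 -0.4] 7.5
0.51 [ 1.7 -0.1 -0.2] 7.9
0.62 [ 1.3 -0.4  1.4] 8.4
0.72 [ 1.1 -1.1  0.4] 8.8
0.82 [1.2 0.2 0.4] 9.3
0.92 [ 1.1 -0.1  0.3] 9.8
1.02 [ 0.9  0.7 -1.1] 10.2
1.12 [ 1.6 -0.8 -1.4] 10.8
1.23 [ 0.9  0.6 -2.3] 11.3
1.33 [-0.1  0.4 -2.7] 11.8
```

View pics/c3.png

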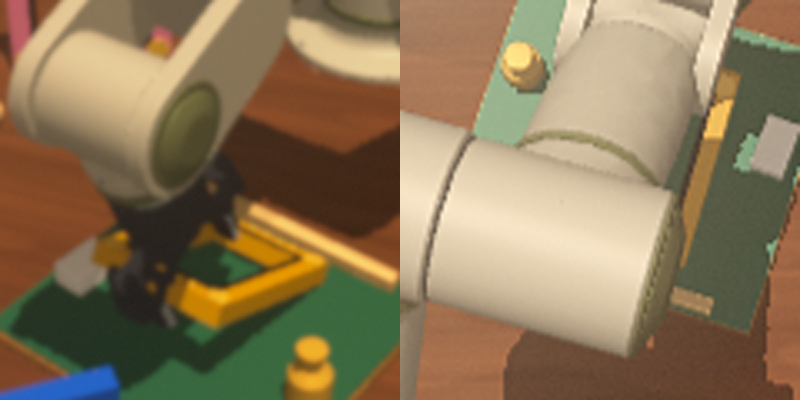

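The frame leans on the finger with its foot still a little clear of the stop, and the bystanders haven't moved. I continue down carefully.

Run:
```python
from g import *; from cell import r; import cv2
for th,dz in ((1.38,0),(1.43,0),(1.47,0)):
    E=(.014/np.tan(th)+.18*np.sin(th),yB,.18*np.cos(th)); p=np.interp(th,[.31,1.5],[0,.45])
    r.line_to(*hand(E,np.pi/2,p,.007),speed=.02); f=r.current_force()@np.c_[u,v,Z]
    print(th,f.round(1),round(r.current_time(),1))
a=r.snapshot("scene")["color"][190:310,250:390]
cv2.imwrite("pics/c4.png",cv2.resize(a,(700,600),interpolation=2))
```

```text
1.38 [ 1.1 -0.9 -1.5] 12.5
1.43 [ 1.2 -0.7 -1.7] 13.1
1.47 [ 0.2 -1.1 -2.6] 13.5
```

View pics/c4.png

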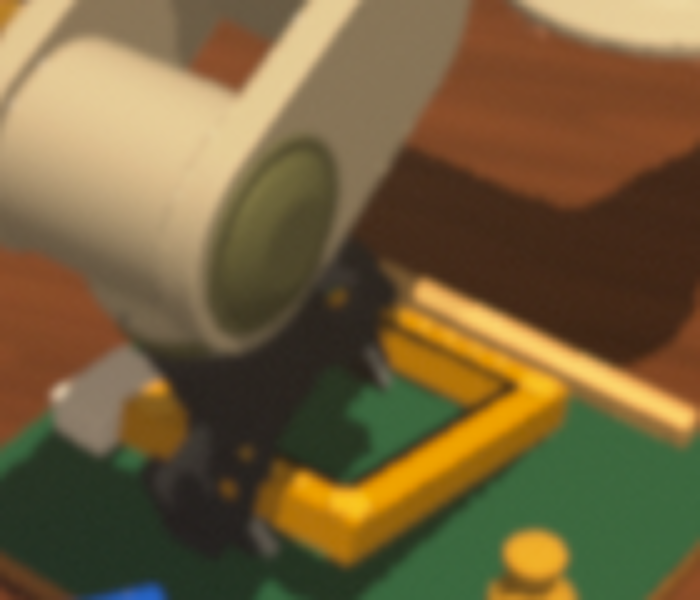

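Run:
```python
from g import *; from h import *; from cell import r
s,K,T=load("scene")
def bd(px,z): 
    w=cast(K,T,np.array(px)/5.+[250,190]-.4,.015+z)[0]-S; return (w@u).round(4),(w@v).round(4)
for z in(0,.01,.02,.03): print(z,"back top corner",bd((345,562),z))
print("front bottom +y corner z=.02",bd((540,378),.02)); print("heel?",bd((565,415),0))
p=r.current_tcp_pos(); M=R.from_quat(r.current_tcp_rot()).as_matrix()
for y in(.0425,.057):
  w=p+M@np.array([0,y,-.013])-S; print("tip",(w@u).round(4),(w@v).round(4),w[2].round(4))
```

```text
0 back top corner (np.float64(0.1592), np.float64(0.0291))
0.01 back top corner (np.float64(0.167), np.float64(0.0349))
0.02 back top corner (np.float64(0.1748), np.float64(0.0407))
0.03 back top corner (np.float64(0.1826), np.float64(0.0465))
front bottom +y corner z=.02 (np.float64(0.0198), np.float64(0.0412))
heel? (np.float64(0.0154), np.float64(0.0542))
tip 0.1774 -0.0026 0.0117
tip 0.1905 -0.0026 0.0055
```

The top edge is about 35 mm up, resting on the finger's sloping face. Backing the hand out slowly along +x lets it slide down the face like a wedge.

Run:
```python
from g import *; from cell import r; import cv2
t=r.current_tcp_pos()-[0,0,.0025]; r.line_to(t,speed=.02)
for d in (.005,.010,.015,.02,.025,.03,.035):
    r.line_to(t+d*u,speed=.012); print(d,(r.current_force()@np.c_[u,v,Z]).round(1),round(r.current_time(),1))
a=r.snapshot("scene")["color"][190:310,250:390]
cv2.imwrite("pics/c5.png",cv2.resize(a,(700,600),interpolation=2))
```

```text
0.005 [ 0.5  0.5 -2.6] 14.4
0.01 [ 1.3 -0.9 -1.7] 15.0
0.015 [ 0.2  0.9 -2.8] 15.6
0.02 [ 0.9 -0.8 -1.4] 16.1
0.025 [-0.6  0.  -0.1] 16.7
0.03 [ 0.2 -0.5 -0.3] 17.2
0.035 [-0.3 -0.6 -0.3] 17.8
```

View pics/c5.png

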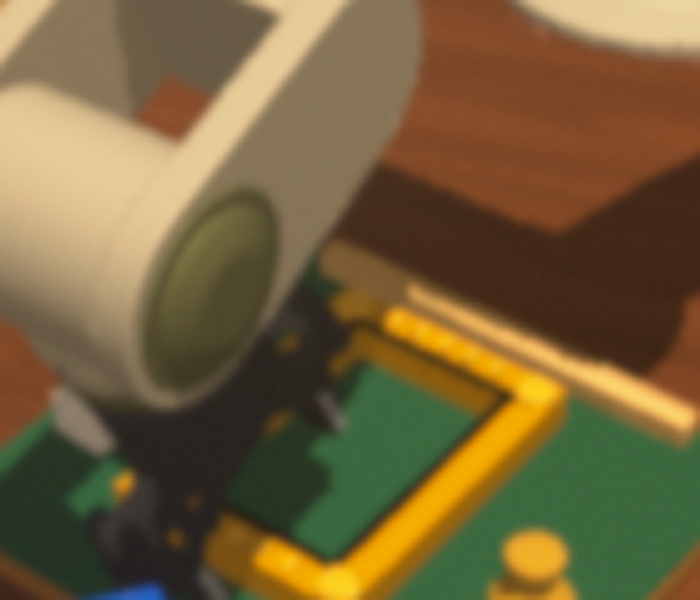

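The frame lies flat on the felt with a gap of roughly 10–15 mm to the stop. Next I withdraw, turn the hand so that both fingers span y, and push the top edge home.

Run:
```python
from g import *; from cell import r; import cv2
zt=R.from_quat(r.current_tcp_rot()).as_matrix()[:,2]
r.line_to(r.current_tcp_pos()-zt*.09+.02*u,speed=.12)
o=R.from_matrix(np.c_[np.cross(v,-Z),v,-Z]).as_quat()
if abs(r.inverse_kinematics(W(.24,YF,.1),o)[5])>2.5: o=R.from_matrix(np.c_[np.cross(-v,-Z),-v,-Z]).as_quat()
r.move_ptp(W(.24,YF,.10),o); r.line_to(W(.24,YF,-.006),speed=.1)
F0=r.current_force(); print("down",F0.round(1),r.current_time())
for x in np.r_[.225:.1959:-.005,.195:.183:-.001]:
    r.line_to(W(x,YF,-.006),speed=.03); f=(r.current_force()-F0)@np.c_[u,v,Z]; print(round(x,3),f.round(1),r.current_tcp_pos().round(4) if f[0]>4 else "")
    if f[0]>9: break
print(r.current_time())
```

```text
down [-0.2 -0.7  0. ] 21.4667
0.225 [1.  0.5 0.2] 
0.22 [0.7 0.1 1.4] 
0.215 [-0.   0.8  0.2] 
0.21 [-0.5  0.6 -0.4] 
0.205 [0.7 0.3 0.3] 
0.2 [ 0.5  0.4 -0.1] 
0.195 [-0.3  1.3  0.1] 
0.194 [ 1.6  0.7 -0.4] 
0.193 [ 1.8 -0.6 -0.6] 
0.192 [ 1.9  0.7 -0.6] 
0.191 [ 5.5  0.4 -2.1] [ 0.6031 -0.0656  0.0093]
0.19 [ 9.  -1.  -1.7] [ 0.603  -0.0658  0.0096]
0.189 [11.1 -1.  -1.5] [ 0.6029 -0.0659  0.0099]
25.5167
```

Run:
```python
from g import *; from cell import r; import cv2
o=r.current_tcp_rot()
r.line_to(W(.215,YF,-.004),speed=.05); r.line_to(W(.22,YF,.2),speed=.2)
p=W(.22,YF,.2); r.move_ptp([.35,-.42,.35],o)
s=r.snapshot("top")["color"]; c=r.snapshot("scene")["color"]
cv2.imwrite("pics/f.png",np.hstack([cv2.resize(s[175:295,235:355],(400,400),interpolation=2),cv2.resize(c[210:310,270:370],(400,400),interpolation=2)])); print(r.current_time())
```

```text
29.1583
```

View pics/f.png

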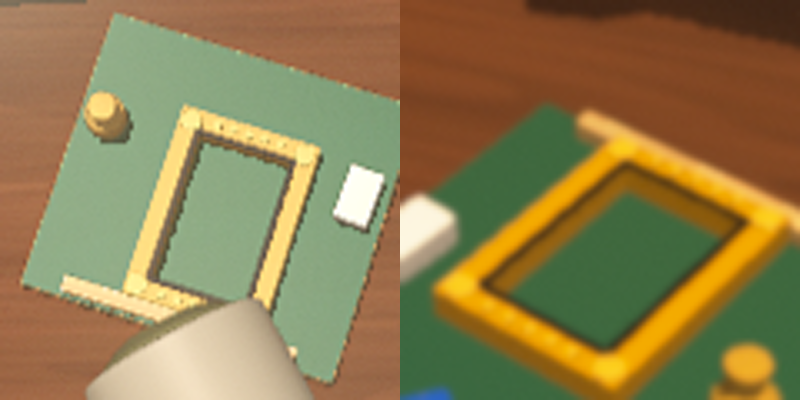

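The frame lies flat against the stop. Its top edge runs (186,105)–(320,150) in the left crop. I'll check it numerically.

Run:
```python
from g import *; from h import *
t,K,T=load("top")
P=cast(K,T,np.array([(186,105),(320,150),(125,288)])*.3+[235,175]-.35,.035)-S
for p in P: print((p@u).round(4),(p@v).round(4))
s,K,T=load("scene")
print("scene")
P=cast(K,T,np.array([(435-400,292),(612-400,372),(620-400,137),(792-400,215)])*.25+[270,210]-.38,.035)-S
for p in P: print((p@u).round(4),(p@v).round(4))
```

```text
0.1813 0.0542
0.1783 -0.0747
0.0049 0.0542
scene
0.1822 -0.0701
0.1709 0.0489
0.0026 -0.0705
-0.0006 0.0568
```

```bash
python3 -c "
from cell import r
print(r.close_job(),r.current_time())"
```

```text
the job is handed in; nothing more can be done
the job is handed in; nothing more can be done
```

I tipped the gilt frame back, eased it down flat on the felt, pushed it square against the stop (about 0.02 rad off and 10 mm off-centre by camera), and handed the job in at about 29 s; no verdict came back.

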